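Start the hydraulic pump at its guarded switch

ROBOT

A 6-joint arm with a two-finger parallel gripper is mounted at the origin on the work surface. World frame = base frame: x ahead of the robot, y to its left, z up, the work surface at z = 0. Lengths are in m, angles in rad, forces in N, time in s.
With the tool pointing down it reaches from about 0.275 to 0.875 m from the base axis. Payload 12.5 kg.
Tool frame: the origin (TCP) lies midway between the tips of the shut fingers; the grasp point (between the pads) lies 19 mm behind it; z points along the fingers, y is the direction in which the jaws open and shut (so a half turn about z gives the same grasp; the last joint's range is limited). The gripper opens to 85 mm and grips with 20 to 120 N. Pads are 22 mm wide; open, the fingers measure 114 mm over their backs; the gripper's body (76 mm by 85 mm) begins 54 mm behind the grasp point. The pads swing forward as they close: fully open they stand 13 mm farther back than shut.
Start: joints at [-1.405, 0.351, 1.652, -0, 1.139, -0.085], TCP at [0.137, -0.533, 0.231] pointing down, gripper open.
Joint ranges: [-2.75, 2.75], [-0.79, 2.1], [0.01, 2.65], [-1.57, 4.71], [0.07, 3.14], [-2.87, 2.87]. Speed limits (rad/s): [2.22, 2.22, 2.79, 3.14, 3.14, 3.14].

INTERFACE

Orientations are given as a unit quaternion [x, y, z, w].
In Python, from cell import bot gives the robot as it stands. The module is installed in compiled form; this text tells all that it offers.
- The arm moves only by the tool step_arm, never from a script. Its argument "plan" is one flat list of numbers, 5 for each row, row after row: the closure, from -1 (fully open) to 1 (shut), so that 0 is half open, then the shift along the tool's x, y, z in mm, then the turn about the tool's z in rad. A call has 1 to 5 rows; each row shifts and turns the commanded pose from where the row before left it, along the tool's axes as they then stand; what a row does not reach is not made up. A row lasts 1/8 s, in which the tool goes at most 62.5 mm and 10.7 degrees, less where a joint would pass 70% of its speed; a pose out of reach is approached as far as the arm can. A call with a gripper value outside its range is refused whole. The fingers move at their own pace and stop on an object; the grip force is fixed at half the most. Time passes only in rows, so rows that do not move let the fingers close. It gives the time, the measured TCP pose, the force and the opening at its end, in the units of the state.
- bot.get_obs(): the state, without advancing time (a new reading comes with each control period).
- bot.capture(name): name is "side" or "top" or "wrist"; returns a dict with "img" (384x512x3 uint8, red, green, blue), "fov_y" (degrees; the focal length in pixels is half the picture's height over the tangent of half this angle, whatever the lens; pixels are square), "cx", "cy" (the principal point, pixels), "R" (3x3) and "t" (3): a world point X has camera coordinates R X + t; the wrist camera has in their place "hand_eye" (4x4, takes a point from camera to tool coordinates, whose origin is the TCP and whose axes are the flange's). Camera axes: x right, y down, z forward; pixel columns grow to the right and rows downward; lengths in m; the calibration is good to about 2 mm. A picture is of the moment at which its call begins: read the wrist's pose just before it. There is no depth.
- bot.hand_in(): hands the job in, once; it reports no verdict.
Trained networks look in a picture, given as the dict that the camera call returned (one of the last four; its "shot" number tells which), for a name from the list of things; names that differ only in an ending like _2 or _b are one class to them, and where a whole thing is asked for, a point or a joint stands for the part that bears it (a point fixed in the world has none). Each returns a list of dicts, best first, with "p" (0 to 1); they miss things now and then, are a little off and sometimes report something else, mostly with a low value. They report only what shows in the picture. A call takes as long as a camera call.
- bot.silhouettes(query, picture): "mask" (384x512 bool, what is visible of it) and "position" ([column, row] in pixels, amid what is visible of it).
The state is a dict: "t": time; "joint_positions": joint angles; "joint_velocities": joint speeds; "joint_efforts": joint torques, N m; "ee_pos": TCP position; "ee_rot": TCP orientation; "force": force on the tool from outside, world axes, zero at the start; "wrist_torque": the same for the moment, N m; "gripper_width": finger opening in m.
Only numpy, scipy, OpenCV 4.12 (cv2) and the standard library are available. Lean on these libraries where they do the work, as an engineer would, in place of code of your own. Each camera call takes 0.05 s, during which the arm holds its last target. There are 200 camera calls.

TASK

Switch on the hydraulic pump: on the switch box that carries the round pressure gauge, lift the hinged guard by its front lip with a fingertip, push the toggle beneath it over to the back (towards the guard's hinge) until it snaps over, and draw the finger out so that the guard drops fully shut over the toggle. Work gently with the fingertip, pinching and forcing nothing; leave the guarded switch of the other box (with the selector knob and lamp) shut and off, and do not shift, lift or knock over the things on the bench.

Things in the scene. Friction and masses are not known exactly. Their poses are not given: they have to be found in the camera images.
- pump_box: THE BOX OF THE TASK: grey steel switch box, 150 deep (x) x 120 wide (y) x 70 high, screwed down, with a round white-dialled pressure gauge (68 across, 18 high) on the back half of its top panel and a guarded switch on the front half. Origin: centre of its underside; its x points from its front (robot side) to its back, z up. Panel = flat top, 70 above the bench.
- pump_hinge (a point): Middle of the guard's hinge axis, which runs along the box's y; at box x = -37, 6 above the panel. In these notes (d, h) means d mm from this axis towards the box's front (box -x) and h mm above the panel, in the box's middle plane: the hinge is (0, 6), the box's front edge (38, 0), the gauge starts behind at d = -35.
- pump_guard (a joint): Steel guard: a hood 62 wide, 2.5 thick, hinged low at its back; 0 = shut, grows as it lifts, stop at 1.2 rad. About 100 g with a light spring: about 1 N at the lip lifts it and it always drops shut when let go. Shut, inside: roof d -2 to 30 at h 38, front wall from there down to (40, 6), side walls 57 apart that lift with it, level finger lip d 40 to 58, its underside at h 6.
- pump_lip (a point): Middle of the underside of the guard's finger lip, (49, 6) when shut; moves with the guard. The lip, 18 deep and 62 wide, overhangs the box's front edge by 20 with nothing under it down to the bench. A finger tilted forward 35 to 45 degrees fits under it; having lifted it, it can reach in to the toggle while the guard rests on the finger's back (at 0.7 to 0.9 rad).
- pump_toggle (a joint): Steel bat toggle under the guard, 8 thick, knob end 10 thick; turns about a y axis at (22, 4). 0 = off, leaning 0.3 rad towards the box's front (knob centre at (30, 29)); 0.6 = on, leaning as far towards the hinge (knob centre (14, 29)). It snaps over by itself once past upright (0.3) and stays; about 2.5 N at the knob, towards the hinge, best on its front side below the top.
- pump_toggle_tip (a point): Centre of the toggle's knob, 26 from the toggle's axis. The guard alone covers it: shut, there is no way in; lifted, nothing stands in front of the toggle or beside it.
- spindle_box: The other box, same size, frame and guarded switch as the pump box, but with a black selector knob (44 across, 28 high) and a white lamp (28 across, 21 high) on the back half of its panel instead of the gauge. The two boxes may have changed places. Leave alone.
- spindle_guard (a joint): Guard of the other box; shut (0), stays shut.
- spindle_toggle (a joint): Toggle of the other box; off (0), stays off.
- socket: Steel impact socket, 34 across, 45 high, standing between the boxes; origin at its foot. Leave.
- spray_can: Spray can, 62 across, 190 high, left of the boxes; origin at its foot. Leave.
- parts_cup: Black cup, 76 across, 75 high, right of the boxes; origin at its foot. Leave.
- wrench: Steel wrench, 190 long, lying flat left of the boxes. Leave.
- screwdriver: Screwdriver, 200 long, lying right of the boxes. Leave.
- hex_bolt: Steel hex bolt standing on its head, 23 across, 53 high, before the gap between the boxes. Leave.

How it is judged:
On the way, in this order (a step that is already met when the one before it is completed fails the run):
1. the pump box's guard is lifted well clear, at least 0.3 rad, with the toggle still off (value of joint pump_guard above 0.3 rad and value of joint pump_toggle below 0.25 rad), for 0.05 s.
2. the toggle is thrown to on under the lifted guard (value of joint pump_toggle above 0.5 rad and value of joint pump_guard above 0.2 rad), for 0.05 s.
At the end, for the whole second after the job is handed in: Pump toggle fully on (over 0.5 of 0.6 rad), pump guard shut (under 0.05 rad), the other box's guard shut and its toggle off, every loose thing within 30 mm of where it stood (value of joint each of pump_guard, spindle_guard below 0.05 rad and value of joint pump_toggle above 0.5 rad and value of joint spindle_toggle below 0.1 rad and distance of each of socket, spray_can, parts_cup, wrench, screwdriver, hex_bolt from where it was at the start of the episode below 0.03 m); the robot touches nothing.
It fails at once if the guard or the toggle is pinched or forced (over 30 N) (contact force between the fingers and pump_guard above 30 N or contact force between the fingers and pump_toggle above 30 N).
It fails at once if the other box's guard is lifted or its toggle moved (value of joint spindle_guard above 0.15 rad or value of joint spindle_toggle above 0.25 rad).
It fails at once if a loose thing on the bench is shifted, lifted or knocked over (30 mm) (distance of any of socket, spray_can, parts_cup, wrench, screwdriver, hex_bolt from where it was at the start of the episode above 0.03 m).
It also fails if it takes over 35 s, if anything falls off the work surface, if the arm or the gripper's body presses on something with over 40 N, if the wrist force passes 120 N, or if a joint passes its speed limit or range.

## Working session

There is one attempt and no reset: what is moved stays moved. The work goes in short steps, Python scripts to look and compute and a tool call to move; the robot and the scene stay as the last step left them, time stands still between calls to the robot, and variables do not carry over. Pictures are saved under pics/ and viewed, on a budget of 10 in all, crops included, one or two more only if the job needs it, and the job is handed in when it is done.

Besides the shell and the picture viewer there is one more tool, called after ">>>" in YAML: its name, and indented under it one key for each argument. step_arm: Moves the arm, as the interface text tells. Its arguments: {"type":"object","properties":{"plan":{"type":"array","items":{"type":"number"}}},"required":["plan"]}

```bash
mkdir -p pics; ls; python3 - <<'E'
from cell import bot
import cv2,numpy as np
o=bot.get_obs();print(o['t'],o['ee_pos'],o['ee_rot'],o['gripper_width'])
for n in('top','side'):
    p=bot.capture(n);cv2.imwrite(f'pics/{n}0.png',p['img'][:,:,::-1])
    print(n,p['fov_y'],p['cx'],p['cy'],np.round(p['R'],3).tolist(),np.round(p['t'],3))
    for q in('pump_box','spindle_box','pump_guard','hex_bolt','socket','pump_lip'):
        for d in bot.silhouettes(q,p)[:2]:print(q,round(d['p'],2),np.round(d['position']),d['mask'].sum())
E
```

```text
pics
0.0 [ 0.13646775 -0.5324371   0.2307412 ] [ 9.92147840e-01  1.25069217e-01 -1.92296652e-05 -5.95435327e-04] 0.08554779866233765
top 52.634122875965275 253.75452042061633 188.8969549302525 [[-0.004, -1.0, 0.01], [-0.995, 0.003, -0.096], [0.096, -0.011, -0.995]] [-0.02   0.514  1.307]
pump_box 0.91 [192. 144.] 1964
spindle_box 0.59 [300. 144.] 1935
pump_guard 0.76 [184. 157.] 424
socket 0.61 [251. 153.] 87
pump_lip 0.58 [186. 160.] 380
side 43.89513262471245 264.56396400231927 193.62577802634047 [[-0.94, -0.34, 0.022], [-0.229, 0.585, -0.778], [0.252, -0.737, -0.628]] [0.495 0.211 1.137]
pump_box 0.66 [183. 250.] 3625
spindle_box 0.88 [242. 169.] 2544
spindle_box 0.21 [288. 232.] 110
pump_guard 0.61 [203. 248.] 874
pump_guard 0.55 [288. 132.] 550
hex_bolt 0.58 [288. 229.] 89
hex_bolt 0.37 [184. 253.] 3733
socket 0.58 [228. 208.] 211
socket 0.42 [290. 128.] 553
pump_lip 0.95 [204. 246.] 903
```

```bash
python3 - <<'E'
import cv2
a=cv2.imread('pics/top0.png')[90:250,110:400];b=cv2.imread('pics/side0.png')[70:330,90:410]
a=cv2.resize(a,(797,440),interpolation=3)
cv2.imwrite('pics/t1.png',a);cv2.imwrite('pics/s1.png',cv2.resize(b,None,fx=2.3,fy=2.3,interpolation=3)[:598,:736])
E
```

```text
(no output)
```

View pics/t1.png

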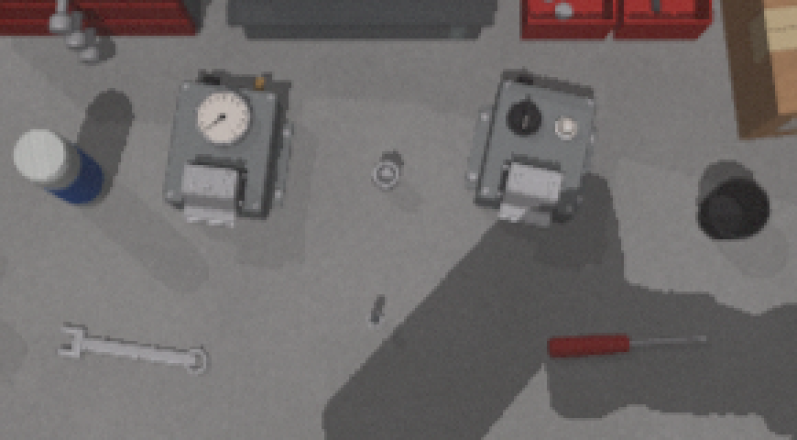

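View pics/s1.png

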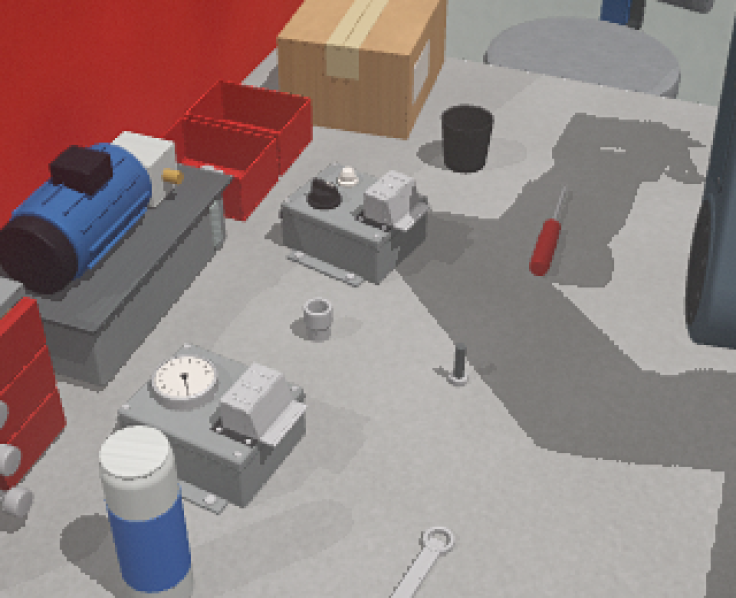

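The pump box is the left one: the gauge is at top-crop pixel (221,117), the lip's front edge runs from (184,222) to (236,224), and the side view agrees. Next I fit the box pose from these points and test how the arm behaves at its reach limit, because the rows offer no tilt.

```bash
cat > h.py <<'E'
from cell import bot
import numpy as np,cv2
from scipy.spatial.transform import Rotation as Ro
from scipy.optimize import least_squares
def proj(p,X):
    f=192/np.tan(np.radians(p['fov_y']/2));c=np.asarray(p['R'])@np.asarray(X)+p['t']
    return np.array([p['cx']+f*c[0]/c[2],p['cy']+f*c[1]/c[2]])
def st():
    o=bot.get_obs();R=Ro.from_quat(o['ee_rot'])
    print('t %.2f'%o['t'],'q',np.round(o['joint_positions'],3),'p',np.round(o['ee_pos'],4),'F',np.round(o['force'],1),'w %.3f'%o['gripper_width'])
    print('axes',np.round(R.as_matrix().T,3).tolist());return o
E
python3 - <<'E'
from h import *
T=bot.capture('top');S=bot.capture('side')
tc=lambda u,v:np.array([u/2.748+110,v/2.75+90]);sc=lambda u,v:np.array([u/2.3+90,v/2.3+70])
obs=[(T,(32,0,88),tc(222,117)),(T,(-95,31,77),tc(184,221)),(T,(-95,-31,77),tc(236,224)),(T,(-67,-31,110),tc(239,197)),(T,(-67,31,110),tc(184,193)),
(S,(32,0,88),sc(184,377)),(S,(-95,-31,77),sc(307,405)),(S,(-95,31,77),sc(262,450)),(S,(-75,60,70),sc(237,463)),(S,(-75,-60,70),sc(304,392))]
def P(v,b):
    c,s=np.cos(v[2]),np.sin(v[2]);b=np.array(b)/1e3
    return [v[0]+c*b[0]-s*b[1],v[1]+s*b[0]+c*b[1],b[2]]
f=lambda v:np.concatenate([proj(p,P(v,b))-u for p,b,u in obs])
r=least_squares(f,[.6,.2,0],loss='soft_l1');print(r.x,np.round(f(r.x).reshape(-1,2),1).tolist())
for d in [0,30,58]:print(d,np.round(P(r.x,(-37-d,0,76)),4))
print('hyp top',proj(T,[0,0,0]));st()
# loose things, rough, z=0.02
for q,z in(('hex_bolt',.03),('socket',.02),('spray_can',.1),('wrench',.01)):
    for d in bot.silhouettes(q,T)[:1]:
        g=least_squares(lambda a:proj(T,[a[0],a[1],z])-d['position'],[.5,0]).x;print(q,d['p'],np.round(g,3))
E
```

```text
[ 0.6655538   0.19162821 -0.13437138] [[-0.3, -0.5], [-0.9, -1.3], [-1.2, -0.0], [-2.5, -0.1], [-1.5, -1.2], [0.1, -1.2], [-0.1, 0.3], [4.9, -1.8], [1.1, 0.0], [0.5, -2.4]]
0 [0.6289 0.1966 0.076 ]
30 [0.5992 0.2006 0.076 ]
58 [0.5714 0.2044 0.076 ]
hyp top [247.86101962 341.51202258]
t 0.80 q [-1.405  0.351  1.652 -0.     1.139 -0.085] p [ 0.1365 -0.5328  0.2313] F [-0.3  0.2 -0.3] w 0.086
axes [[0.969, 0.248, -0.0], [0.248, -0.969, -0.0], [-0.0, 0.0, -1.0]]
hex_bolt 0.33 [0.426 0.319]
socket 0.47 [ 0.632 -0.013]
spray_can 0.66 [0.629 0.383]
wrench 0.73 [0.422 0.32 ]
```

>>> step_arm:
  plan: [1,0,0,-40,0,1,0,0,-40,0,1,0,0,-40,0]

```text
t: 1.38
ee_pos: [0.1365, -0.5326, 0.3526]
ee_rot: [0.992, 0.125, -0.0, 0.0]
force: [0.6, 0.0, -0.4]
gripper_width: 0.0323
```

>>> step_arm:
  plan: [1,0,0,-20,0.13,1,0,0,-20,0.13,1,0,0,-20,0.125,1,34,-51,0,0,1,34,-51,0,0]

```text
t: 2.0
ee_pos: [0.2181, -0.4397, 0.4112]
ee_rot: [0.998, -0.068, 0.0, -0.0]
force: [0.9, 0.2, 0.1]
gripper_width: -0.0002
```

>>> step_arm:
  plan: [1,34,-51,0,0,1,34,-51,0,0,1,34,-51,0,0,1,34,-51,0,0,1,34,-51,0,0]

```text
t: 2.62
ee_pos: [0.4211, -0.2091, 0.4115]
ee_rot: [0.998, -0.067, 0.0, 0.0]
force: [-0.3, -0.4, -1.2]
gripper_width: -0.0002
```

>>> step_arm:
  plan: [1,34,-51,0,0,1,34,-51,0,0,1,34,-51,0,0]

```text
t: 3.0
ee_pos: [0.5428, -0.071, 0.4114]
ee_rot: [0.998, -0.067, 0.0, 0.0]
force: [-0.3, -0.2, 0.3]
gripper_width: 0.0001
```

```bash
python3 -c "
from h import *
st()"
```

```text
t 3.00 q [-0.215  0.226  1.382 -0.     1.533  1.49 ] p [ 0.5428 -0.071   0.4114] F [-0.3 -0.2  0.3] w 0.000
axes [[0.991, -0.134, 0.0], [-0.134, -0.991, 0.0], [0.0, -0.0, -1.0]]
```

>>> step_arm:
  plan: [1,60,-15,0,0,1,60,-15,0,0,1,60,-15,0,0,1,60,0,0,0,1,60,0,0,0]

```text
t: 3.62
ee_pos: [0.8058, -0.063, 0.4138]
ee_rot: [0.998, -0.067, 0.0, -0.0]
force: [1.4, -0.7, 0.0]
gripper_width: -0.0003
```

```bash
python3 -c "
from h import *
st()"
```

```text
t 3.62 q [-0.136  0.906  0.296  0.     1.938  1.569] p [ 0.8058 -0.063   0.4138] F [ 1.4 -0.7  0. ] w -0.000
axes [[0.991, -0.134, 0.001], [-0.134, -0.991, -0.0], [0.001, -0.0, -1.0]]
```

>>> step_arm:
  plan: [1,40,0,0,0,1,40,0,0,0,1,0,0,0,0]

```text
t: 4.0
ee_pos: [0.8399, -0.0701, 0.3925]
ee_rot: [0.998, -0.067, 0.012, 0.0]
force: [-0.8, -1.1, 0.1]
gripper_width: -0.0001
```

```bash
python3 -c "
from h import *
st()"
```

```text
t 4.00 q [-1.390e-01  1.074e+00  1.500e-02  2.000e-03  2.029e+00  1.567e+00] p [ 0.8399 -0.0701  0.3925] F [-0.8 -1.1  0.1] w -0.000
axes [[0.991, -0.134, 0.023], [-0.134, -0.991, -0.002], [0.023, -0.002, -1.0]]
```

The commanded orientation gives way a little at full stretch, by 0.023 rad forward. I'll push on and see whether the tilt builds up and stays.

>>> step_arm:
  plan: [1,60,0,0,0,1,60,0,0,0,1,60,0,0,0]

```text
t: 4.38
ee_pos: [0.886, -0.082, 0.3521]
ee_rot: [0.996, -0.067, 0.064, 0.001]
force: [-0.3, 0.2, -0.1]
gripper_width: 0.0001
```

```bash
python3 -c "
from h import *
st()"
```

```text
t 4.38 q [-0.147  1.126  0.012  0.008  1.875  1.561] p [ 0.886  -0.082   0.3521] F [-0.3  0.2 -0.1] w 0.000
axes [[0.983, -0.133, 0.128], [-0.133, -0.991, -0.006], [0.128, -0.011, -0.992]]
```

>>> step_arm:
  plan: [1,-30,0,0,0,1,-30,0,0,0,1,0,0,0,0]

```text
t: 4.75
ee_pos: [0.8426, -0.076, 0.3474]
ee_rot: [0.996, -0.067, 0.061, 0.001]
force: [0.4, -0.6, 0.4]
gripper_width: -0.0004
```

```bash
python3 -c "
from h import *
st()"
```

```text
t 4.75 q [-0.147  0.877  0.511  0.008  1.632  1.558] p [ 0.8426 -0.076   0.3474] F [ 0.4 -0.6  0.4] w -0.000
axes [[0.984, -0.133, 0.122], [-0.133, -0.991, -0.006], [0.121, -0.01, -0.993]]
```

Tilt persists after backing off, so I'll build it up.

>>> step_arm:
  plan: [1,60,0,-15,0,1,60,0,-15,0,1,60,0,-15,0,1,60,0,-15,0,1,60,0,-15,0]

```text
t: 5.38
ee_pos: [0.9131, -0.0935, 0.3816]
ee_rot: [0.988, -0.066, 0.136, 0.004]
force: [0.3, 1.1, -0.0]
gripper_width: 0.0002
```

```bash
python3 -c "
from h import *
st()"
```

```text
t 5.38 q [-0.158  1.101  0.012  0.017  1.756  1.553] p [ 0.9131 -0.0935  0.3816] F [ 0.3  1.1 -0. ] w 0.000
axes [[0.954, -0.13, 0.27], [-0.132, -0.991, -0.011], [0.269, -0.025, -0.963]]
```

>>> step_arm:
  plan: [1,60,0,-15,0,1,60,0,-15,0,1,60,0,-15,0,1,60,0,-15,0,1,60,0,-15,0]

```text
t: 6.0
ee_pos: [0.9363, -0.1044, 0.4378]
ee_rot: [0.973, -0.066, 0.222, 0.007]
force: [-0.3, -1.3, 0.3]
gripper_width: -0.0001
```

```bash
python3 -c "
from h import *
st()"
```

```text
t 6.00 q [-0.169  1.053  0.012  0.03   1.63   1.545] p [ 0.9363 -0.1044  0.4378] F [-0.3 -1.3  0.3] w -0.000
axes [[0.893, -0.125, 0.433], [-0.131, -0.991, -0.015], [0.431, -0.043, -0.901]]
```

>>> step_arm:
  plan: [1,60,0,-10,0,1,60,0,-10,0,1,60,0,-10,0,1,60,0,-10,0,1,60,0,-10,0]

```text
t: 6.62
ee_pos: [0.9497, -0.1123, 0.5082]
ee_rot: [0.95, -0.064, 0.306, 0.011]
force: [0.2, -0.7, -0.7]
gripper_width: -0.0004
```

>>> step_arm:
  plan: [1,60,0,-10,0,1,60,0,-10,0]

```text
t: 6.88
ee_pos: [0.9489, -0.1145, 0.5442]
ee_rot: [0.939, -0.064, 0.338, 0.013]
force: [0.2, -0.4, -0.1]
gripper_width: -0.0002
```

```bash
python3 -c "
from h import *
st()"
```

```text
t 6.88 q [-0.182  0.964  0.012  0.049  1.477  1.537] p [ 0.9489 -0.1145  0.5442] F [ 0.2 -0.4 -0.1] w -0.000
axes [[0.763, -0.111, 0.637], [-0.129, -0.992, -0.019], [0.634, -0.067, -0.771]]
```

```bash
cat >> h.py <<'E'
def go(target):
    o=bot.get_obs();A=Ro.from_quat(o['ee_rot']).as_matrix().T;d=A@(np.array(target)-o['ee_pos'])*1e3
    print('tool mm',np.round(d,1),'n',np.linalg.norm(d)/62)
H0=np.array([.6289,.1966,.07]);B=np.array([.991,-.134,0])
def dh(d,h,y=0): return H0-B*d/1e3+np.array([.134,.991,0])*y/1e3+[0,0,h/1e3]
E
python3 -c "
from h import *
go(dh(120,120));print(dh(120,120))"
```

```text
tool mm [-596.8 -261.2  -27.1] n 10.516092217256887
[0.50998 0.21268 0.19   ]
```

>>> step_arm:
  plan: [1,-54,-24,-2,0,1,-54,-24,-2,0,1,-54,-24,-2,0,1,-54,-24,-2,0,1,-54,-24,-3,0]

```text
t: 7.5
ee_pos: [0.8117, -0.0009, 0.4306]
ee_rot: [0.938, -0.065, 0.339, 0.012]
force: [1.3, 0.3, 0.4]
gripper_width: -0.0003
```

>>> step_arm:
  plan: [1,-54,-24,-2,0,1,-54,-24,-2,0,1,-54,-24,-2,0,1,-54,-24,-2,0,1,-54,-24,-3,0]

```text
t: 8.12
ee_pos: [0.6151, 0.1502, 0.2701]
ee_rot: [0.938, -0.065, 0.339, 0.011]
force: [0.2, 0.8, -0.1]
gripper_width: -0.0005
```

>>> step_arm:
  plan: [1,-54,-24,-2,0,1,0,0,0,0]

```text
t: 8.38
ee_pos: [0.5747, 0.1808, 0.2362]
ee_rot: [0.939, -0.064, 0.337, 0.011]
force: [0.7, -0.0, 0.5]
gripper_width: 0.0001
```

```bash
python3 -c "
from h import *
o=st();go(dh(90,-10))
p=bot.capture('wrist');cv2.imwrite('pics/w1.png',p['img'][:,:,::-1]);print(p['fov_y'],p['cx'],p['cy'],np.round(p['hand_eye'],3).tolist())
s=bot.capture('side');c=s['img'][150:330,100:340,::-1]
cv2.imwrite('pics/s2.png',cv2.resize(c,None,fx=3.3,fy=3.3,interpolation=3))
for n,X in(('lipm',dh(58,6)),('lipL',dh(58,6,31)),('lipR',dh(58,6,-31)),('tcp',o['ee_pos'])):print(n,(proj(s,X)-[100,150])*3.3)
"
```

```text
t 8.38 q [ 0.349  0.249  1.949 -0.762  0.413  2.682] p [0.5747 0.1808 0.2362] F [ 0.7 -0.   0.5] w 0.000
axes [[0.765, -0.113, 0.634], [-0.128, -0.991, -0.022], [0.631, -0.065, -0.773]]
tool mm [-141.7  -19.3  112.3] n 2.9323240629800997
61.65239765352116 256.4624385234444 188.4573329860311 [[-0.001, -0.965, -0.262, 0.066], [1.0, -0.001, 0.0, -0.001], [-0.0, -0.262, 0.965, -0.142], [0.0, 0.0, 0.0, 1.0]]
lipm [383.70864157 347.35334354]
lipL [359.20816147 376.68369689]
lipR [407.25179559 319.16903762]
tcp [383.86334422 145.36979543]
```

View pics/w1.png

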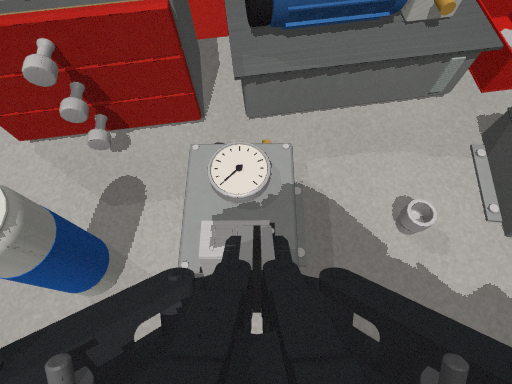

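View pics/s2.png

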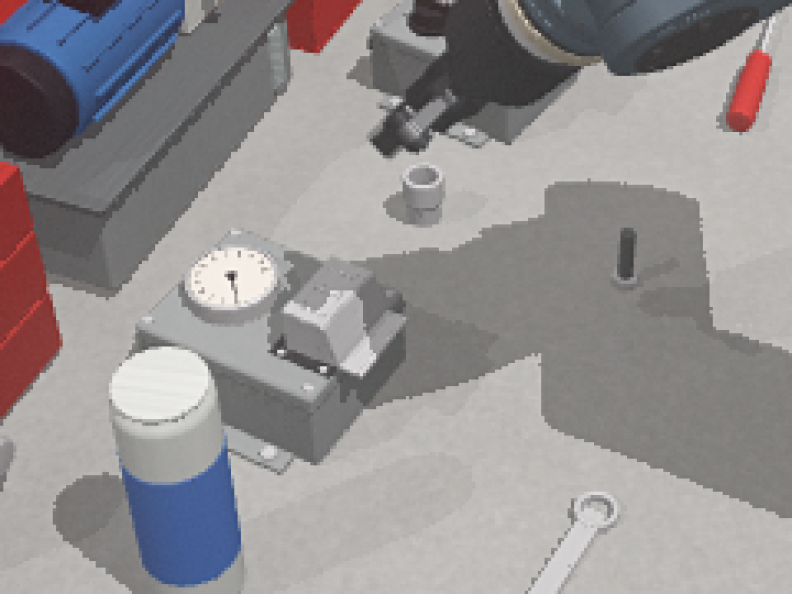

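The wrist view shows the box with the gauge at (239,170) and the fingers over the guard. The side view's shut lip, roughly (335–375, 350–370), matches my projection. The joints show j6 near its limit and j5 small, so I fit the kinematics to check that the targets can be reached.

```bash
cat > k.py <<'E'
from h import *
Q=np.array([[-1.405,.351,1.652,0,1.139,-.085],[-.215,.226,1.382,0,1.533,1.49],[-.136,.906,.296,0,1.938,1.569],[-.147,1.126,.012,.008,1.875,1.561],[-.147,.877,.511,.008,1.632,1.558],[-.182,.964,.012,.049,1.477,1.537],[.349,.249,1.949,-.762,.413,2.682]])
Pp=np.array([[.1365,-.5328,.2313],[.5428,-.071,.4114],[.8058,-.063,.4138],[.886,-.082,.3521],[.8426,-.076,.3474],[.9489,-.1145,.5442],[.5747,.1808,.2362]])
E=lambda a,t:Ro.from_euler(a,t)
def fk(q,k):
    a1,z1,L1,a3,L2,y,Lt=k
    R1=E('z',q[0]);R2=R1*E('y',q[1]);R3=R2*E('y',q[2]);R5=R3*E('z',q[3])*E('y',q[4]);R6=R5*E('z',q[5])
    return R1.apply([a1,y,z1])+R2.apply([0,0,L1])+R3.apply([a3,0,L2])+R6.apply([0,0,Lt]),R6
f=lambda k:np.concatenate([fk(q,k)[0]-p for q,p in zip(Q,Pp)])
s=least_squares(f,[0,.3,.4,0,.4,.05,.25]);K=s.x
A0=np.array([[.765,-.113,.634],[-.128,-.991,-.022],[.631,-.065,-.773]])
C=fk(Q[-1],K)[1].inv()*Ro.from_matrix(A0.T)
def ik(p,R,q0):
    g=lambda q:np.concatenate([(fk(q,K)[0]-p)*5,((fk(q,K)[1]*C).inv()*R).as_rotvec()])
    return least_squares(g,q0,bounds=([-2.75,-.79,.01,-1.57,.07,-2.87],[2.75,2.1,2.65,4.71,3.14,2.87]))
E
python3 - <<'E'
from k import *
print(np.round(K,3),abs(s.fun).max(),C.as_rotvec())
for q in Q[[0,1]]: print(np.round((fk(q,K)[1]*C).as_matrix().T[0],2))
for tilt in(.69,.75):
  for az in(-.134,-.0,.1):
    z=np.array([np.sin(tilt)*np.cos(az),np.sin(tilt)*np.sin(az),-np.cos(tilt)]);y=np.cross(z,[0,0,1]);y/=np.linalg.norm(y);y=y if y[1]<0 else -y
    x=np.cross(y,z);R=Ro.from_matrix(np.array([x,y,z]).T)
    for d,h in((120,60),(90,-12),(45,40)):
      for tw in(0,np.pi):
        q0=Q[-1].copy();q0[5]-=tw
        r=ik(dh(d,h),R*E('z',tw and -tw),q0);print(tilt,az,(d,h),'tw%.1f'%tw,np.round(r.x,2),'c %.4f'%r.cost)
E
```

```text
[0.    0.259 0.487 0.041 0.438 0.047 0.265] 0.0004953199300070099 [ 7.25179754e-04 -2.31548743e-04  1.57043658e+00]
[ 0.97  0.25 -0.  ]
[ 0.99 -0.13 -0.  ]
0.69 -0.134 (120, 60) tw0.0 [ 0.43  0.36  2.06 -0.87  0.34  2.87] c 0.0102
0.69 -0.134 (120, 60) tw3.1 [ 0.49  0.39  2.11 -1.45  0.38  0.37] c 0.0000
0.69 -0.134 (90, -12) tw0.0 [ 0.37  0.53  1.99 -0.9   0.26  2.87] c 0.0213
0.69 -0.134 (90, -12) tw3.1 [ 0.45  0.57  2.04 -1.57  0.36  0.5 ] c 0.0019
0.69 -0.134 (45, 40) tw0.0 [ 0.36  0.49  1.93 -0.93  0.31  2.87] c 0.0063
0.69 -0.134 (45, 40) tw3.1 [ 0.4   0.51  1.98 -1.45  0.33  0.3 ] c 0.0000
0.69 -0.0 (120, 60) tw0.0 [ 0.4   0.35  2.1  -0.99  0.24  2.87] c 0.0055
0.69 -0.0 (120, 60) tw3.1 [ 0.44  0.37  2.14 -1.57  0.28  0.35] c 0.0000
0.69 -0.0 (90, -12) tw0.0 [ 0.35  0.52  2.02 -1.02  0.17  2.87] c 0.0156
0.69 -0.0 (90, -12) tw3.1 [ 0.41  0.55  2.04 -1.57  0.26  0.35] c 0.0048
0.69 -0.0 (45, 40) tw0.0 [ 0.33  0.48  1.97 -1.05  0.2   2.87] c 0.0031
0.69 -0.0 (45, 40) tw3.1 [ 0.35  0.49  2.   -1.57  0.22  0.28] c 0.0000
0.69 0.1 (120, 60) tw0.0 [ 0.38  0.34  2.12 -1.09  0.16  2.8
[... 983 characters left out ...]
 tw0.0 [ 0.34  0.52  2.02 -1.03  0.16  2.87] c 0.0271
0.75 -0.0 (90, -12) tw3.1 [ 0.43  0.55  2.04 -1.57  0.3   0.36] c 0.0114
0.75 -0.0 (45, 40) tw0.0 [ 0.33  0.47  1.97 -1.06  0.19  2.87] c 0.0091
0.75 -0.0 (45, 40) tw3.1 [ 0.37  0.49  2.   -1.57  0.25  0.29] c 0.0019
0.75 0.1 (120, 60) tw0.0 [ 0.37  0.34  2.13 -1.1   0.14  2.87] c 0.0094
0.75 0.1 (120, 60) tw3.1 [ 0.42  0.35  2.14 -1.57  0.22  0.25] c 0.0034
0.75 0.1 (90, -12) tw0.0 [ 0.32  0.52  2.04 -1.13  0.09  2.87] c 0.0230
0.75 0.1 (90, -12) tw3.1 [ 0.38  0.53  2.05 -1.57  0.2   0.24] c 0.0150
0.75 0.1 (45, 40) tw0.0 [ 0.3   0.47  1.99 -1.15  0.11  2.87] c 0.0066
0.75 0.1 (45, 40) tw3.1 [ 0.33  0.48  2.   -1.57  0.16  0.18] c 0.0031
```

The fitted kinematics match to 0.5 mm. The target needs a half turn about the tool z, which takes j6 off its limit and leaves the fingers the same.

>>> step_arm:
  plan: [1,0,0,0,-0.185,1,0,0,0,-0.185,1,0,0,0,-0.185,1,0,0,0,-0.185,1,0,0,0,-0.185]

```text
t: 9.1
ee_pos: [0.578, 0.1783, 0.2386]
ee_rot: [0.868, 0.362, 0.297, 0.162]
force: [0.6, 0.4, 0.5]
gripper_width: 0.0001
```

>>> step_arm:
  plan: [1,0,0,0,-0.185,1,0,0,0,-0.185,1,0,0,0,-0.185,1,0,0,0,-0.185,1,0,0,0,-0.185]

```text
t: 9.72
ee_pos: [0.578, 0.1783, 0.2387]
ee_rot: [0.615, 0.712, 0.193, 0.278]
force: [-0.1, -0.3, -0.0]
gripper_width: 0.0002
```

>>> step_arm:
  plan: [1,0,0,0,-0.185,1,0,0,0,-0.185,1,0,0,0,-0.185,1,0,0,0,-0.185,1,0,0,0,-0.185]

```text
t: 10.35
ee_pos: [0.578, 0.1783, 0.2387]
ee_rot: [0.233, 0.912, 0.049, 0.335]
force: [0.7, 0.8, 0.9]
gripper_width: -0.0002
```

>>> step_arm:
  plan: [1,0,0,0,-0.185,1,0,0,0,-0.182]

```text
t: 10.6
ee_pos: [0.578, 0.1783, 0.2387]
ee_rot: [0.063, 0.939, -0.013, 0.338]
force: [0.4, 0.1, -0.1]
gripper_width: 0.0002
```

```bash
python3 - <<'E'
from k import *
o=st();go(dh(120,60))
R=Ro.from_quat(o['ee_rot'])
for d,h in((120,60),(90,-12),(60,-5),(45,40),(37,22)):
    r=ik(dh(d,h),R,o['joint_positions']);z=(fk(r.x,K)[1]).apply([0,0,1]);print((d,h),np.round(r.x,2),'c %.5f'%r.cost,np.round(z,3))
E
```

```text
t 10.60 q [ 0.343  0.249  1.944 -0.758  0.413 -0.472] p [0.578  0.1783 0.2387] F [ 0.4  0.1 -0.1] w 0.000
axes [[-0.763, 0.11, -0.637], [0.127, 0.992, 0.018], [0.634, -0.067, -0.771]]
tool mm [124.9  23.4  38.3] n 2.1409018184546307
(120, 60) [ 0.48  0.38  2.12 -1.48  0.36  0.41] c 0.00000 [ 0.633 -0.066 -0.771]
(90, -12) [ 0.45  0.56  2.04 -1.57  0.34  0.49] c 0.00253 [ 0.584 -0.095 -0.807]
(60, -5) [ 0.41  0.57  1.99 -1.57  0.32  0.45] c 0.00120 [ 0.599 -0.084 -0.797]
(45, 40) [ 0.39  0.5   1.98 -1.49  0.31  0.33] c 0.00000 [ 0.633 -0.066 -0.771]
(37, 22) [ 0.38  0.55  1.97 -1.57  0.3   0.42] c 0.00001 [ 0.63  -0.068 -0.773]
```

>>> step_arm:
  plan: [1,25,5,8,0,1,25,5,8,0,1,25,5,8,0,1,25,5,8,0,1,25,4,7,0]

```text
t: 11.22
ee_pos: [0.5101, 0.2145, 0.1287]
ee_rot: [0.066, 0.939, -0.012, 0.338]
force: [0.8, -0.0, 0.0]
gripper_width: 0.0002
```

```bash
python3 - <<'E'
from h import *
o=st();go(dh(100,-14))
E
```

```text
t 11.22 q [ 0.483  0.388  2.12  -1.488  0.362  0.422] p [0.5101 0.2145 0.1287] F [ 0.8 -0.   0. ] w 0.000
axes [[-0.762, 0.116, -0.637], [0.132, 0.991, 0.023], [0.634, -0.066, -0.771]]
tool mm [30.7 -3.6 68.8] n 1.216695595112445
```

>>> step_arm:
  plan: [1,10,-1,17,0,1,10,-1,17,0,1,8,-1,17,0,1,3,0,17,0]

```text
t: 11.72
ee_pos: [0.5333, 0.2218, 0.0762]
ee_rot: [0.069, 0.945, -0.022, 0.32]
force: [0.0, 0.2, -0.2]
gripper_width: 0.0
```

```bash
python3 - <<'E'
from h import *
o=st();go(dh(62,-10))
d=o['ee_pos']-H0;print('d,h,y',-d@B*1e3,d[2]*1e3,d@[.134,.991,0]*1e3)
s=bot.capture('side');c=s['img'][190:300,140:260,::-1]
w=bot.capture('wrist')['img'][:,:,::-1]
v=cv2.resize(c,None,fx=3.3,fy=3.3,interpolation=3);w=cv2.resize(w,None,fx=.78,fy=.78)
h=max(v.shape[0],w.shape[0]);m=np.zeros((h,v.shape[1]+w.shape[1],3),np.uint8);m[:v.shape[0],:v.shape[1]]=v;m[:w.shape[0],v.shape[1]:]=w
cv2.imwrite('pics/m3.png',m);print(m.shape,'tcp',(proj(s,o['ee_pos'])-[140,190])*3.3,'lip',(proj(s,dh(58,6))-[140,190])*3.3)
E
```

```text
t 11.72 q [ 0.474  0.53   2.052 -1.569  0.358  0.514] p [0.5333 0.2218 0.0762] F [ 0.   0.2 -0.2] w 0.000
axes [[-0.786, 0.116, -0.608], [0.144, 0.99, 0.003], [0.602, -0.085, -0.794]]
tool mm [-19.  -11.9  34.8] n 0.6677337336523458
d,h,y 98.12668950051544 6.151849476779825 12.170351920024688
(363, 795, 3) tcp [292.68592703 247.59142281] lip [251.70864157 215.35334354]
```

View pics/m3.png

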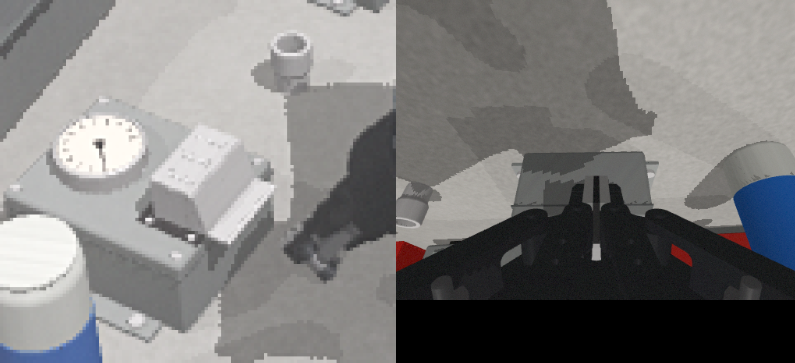

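The lip's front edge is seen at (247,213) in the side crop, against (251,215) predicted, so the box fit holds. The fingertip is 12 mm too far left and 16 mm too high, so I correct that before going under the lip.

>>> step_arm:
  plan: [1,-1,-6,8,0,1,-1,-6,9,0,1,-1,0,9,0]

```text
t: 12.2
ee_pos: [0.5513, 0.2107, 0.0644]
ee_rot: [0.071, 0.947, -0.025, 0.314]
force: [0.2, -0.5, 0.7]
gripper_width: -0.0002
```

```bash
cat >> h.py <<'E'
def rep(*tg):
    o=st();d=o['ee_pos']-H0;print('d,h,y',np.round([-d@B*1e3,d[2]*1e3,d@[.134,.991,0]*1e3],1))
    for t in tg:print(t,end=' ');go(dh(*t))
E
python3 -c "
from h import *
rep((62,-10),(58,0))"
```

```text
t 12.20 q [ 0.435  0.565  2.021 -1.57   0.338  0.486] p [0.5513 0.2107 0.0644] F [ 0.2 -0.5  0.7] w -0.000
axes [[-0.793, 0.118, -0.597], [0.149, 0.989, -0.002], [0.59, -0.091, -0.802]]
d,h,y [78.8 -5.6  3.5]
(62, -10) tool mm [-10.9  -3.3  13.6] n 0.28543117579725014
(58, 0) tool mm [-20.   -3.2   8. ] n 0.3516881455171812
```

>>> step_arm:
  plan: [1,-3,-2,9,0,1,-4,-2,8,0,1,0,0,0,0]

```text
t: 12.58
ee_pos: [0.567, 0.2057, 0.0566]
ee_rot: [0.071, 0.947, -0.026, 0.312]
force: [-0.5, -0.1, -1.1]
gripper_width: 0.0001
```

```bash
python3 -c "
from h import *
rep((58,-8),(58,20))"
```

```text
t 12.57 q [ 0.412  0.593  1.991 -1.57   0.326  0.466] p [0.567  0.2057 0.0566] F [-0.5 -0.1 -1.1] w 0.000
axes [[-0.796, 0.118, -0.594], [0.15, 0.989, -0.004], [0.587, -0.093, -0.804]]
d,h,y [ 62.5 -13.4   0.8]
(58, -8) tool mm [-6.8 -0.7 -1.6] n 0.11386921191150172
(58, 20) tool mm [-23.5  -0.8 -24.1] n 0.5431488910953801
```

>>> step_arm:
  plan: [1,-5,-1,1,0,1,-4,0,-1,0,1,-4,0,-6,0,1,-4,0,-6,0,1,-4,0,-6,0]

```text
t: 13.2
ee_pos: [0.5725, 0.2043, 0.0843]
ee_rot: [0.071, 0.947, -0.026, 0.312]
force: [-0.6, 0.3, -0.4]
gripper_width: 0.0
```

```bash
python3 - <<'E'
from h import *
rep((54,25),(48,30))
s=bot.capture('side');cv2.imwrite('pics/s4.png',cv2.resize(s['img'][190:300,140:260,::-1],None,fx=4.5,fy=4.5,interpolation=3))
E
```

```text
t 13.20 q [ 0.404  0.541  1.978 -1.38   0.327  0.259] p [0.5725 0.2043 0.0843] F [-0.6  0.3 -0.4] w 0.000
axes [[-0.796, 0.118, -0.594], [0.15, 0.989, -0.004], [0.587, -0.092, -0.804]]
d,h,y [56.9 14.3  0.1]
(54, 25) tool mm [-8.7 -0.1 -6.9] n 0.17940416318129382
(48, 30) tool mm [-16.5   0.   -7.4] n 0.2916984339536715
```

View pics/s4.png

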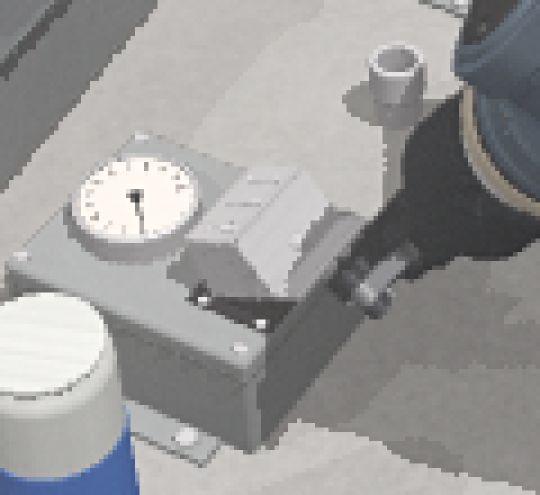

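The side view shows the guard lifting on the fingertip, with the lip at about (330,240). I keep raising it.

>>> step_arm:
  plan: [1,-5,0,-6,0,1,-5,0,-6,0,1,-5,0,-4,0,1,-4,0,1,0,1,0,0,0,0]

```text
t: 13.88
ee_pos: [0.5792, 0.2033, 0.1073]
ee_rot: [0.071, 0.947, -0.026, 0.312]
force: [-0.1, 0.4, 0.0]
gripper_width: 0.0001
```

```bash
python3 - <<'E'
from h import *
rep((42,26),(38,20),(28,18))
s=bot.capture('side');cv2.imwrite('pics/s5.png',cv2.resize(s['img'][190:300,140:260,::-1],None,fx=4.5,fy=4.5,interpolation=3))
E
```

```text
t 13.88 q [ 0.397  0.502  1.958 -1.222  0.339  0.085] p [0.5792 0.2033 0.1073] F [-0.1  0.4  0. ] w 0.000
axes [[-0.795, 0.118, -0.595], [0.15, 0.989, -0.004], [0.587, -0.093, -0.804]]
d,h,y [50.2 37.3  0. ]
(42, 26) tool mm [ 0.1  0.2 13.9] n 0.22460684437651957
(38, 20) tool mm [ 0.5  0.3 21.1] n 0.340855934504966
(28, 18) tool mm [-6.4  0.4 28.7] n 0.4738811763697998
```

View pics/s5.png

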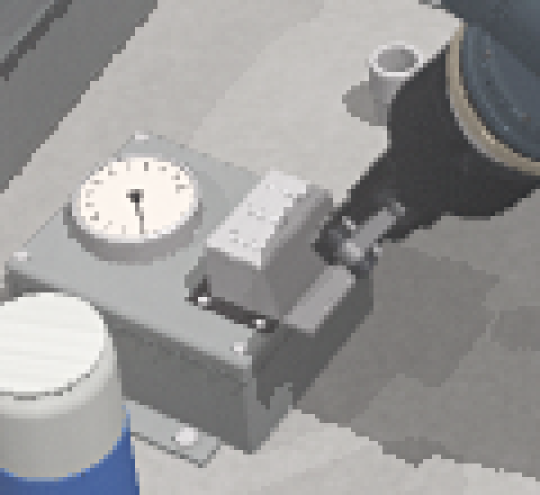

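The lip slipped off and the guard is shut again, because I lifted straight up while the lip's edge swings back along its arc. I'll back out, go under again and follow the arc this time.

>>> step_arm:
  plan: [1,14,0,-10,0,1,14,0,-10,0,1,10,0,14,0,1,10,0,14,0,1,10,0,14,0]

```text
t: 14.55
ee_pos: [0.5465, 0.2099, 0.0572]
ee_rot: [0.072, 0.948, -0.027, 0.308]
force: [0.4, -0.9, 0.5]
gripper_width: 0.0001
```

```bash
python3 -c "
from h import *
rep((75,-13),(60,-13))"
```

```text
t 14.55 q [ 0.438  0.575  2.026 -1.571  0.34   0.495] p [0.5465 0.2099 0.0572] F [ 0.4 -0.9  0.5] w 0.000
axes [[-0.799, 0.12, -0.589], [0.154, 0.988, -0.007], [0.581, -0.096, -0.808]]
d,h,y [ 83.5 -12.8   2.2]
(75, -13) tool mm [-6.8 -2.   5.2] n 0.1408725685966419
(60, -13) tool mm [-18.9  -1.7  14. ] n 0.38000959071320567
```

>>> step_arm:
  plan: [1,-7,-1,5,0,1,-7,-1,5,0,1,-7,0,5,0,1,-8,0,-6,0,1,0,0,0,0]

```text
t: 15.18
ee_pos: [0.5757, 0.2037, 0.0689]
ee_rot: [0.072, 0.948, -0.027, 0.31]
force: [-1.3, 0.6, 0.2]
gripper_width: 0.0001
```

```bash
python3 -c "
from h import *
rep((52,8),(49.4,17.7),(44.4,24.8))"
```

```text
t 15.18 q [ 0.401  0.575  1.97  -1.445  0.323  0.327] p [0.5757 0.2037 0.0689] F [-1.3  0.6  0.2] w 0.000
axes [[-0.798, 0.119, -0.591], [0.152, 0.988, -0.007], [0.583, -0.095, -0.807]]
d,h,y [53.7 -1.1 -0.1]
(52, 8) tool mm [-6.7  0.1 -6.4] n 0.14927616721028708
(49.4, 17.7) tool mm [-14.5   0.  -12.7] n 0.3109851626106744
(44.4, 24.8) tool mm [-22.8   0.1 -15.4] n 0.4436969299527768
```

>>> step_arm:
  plan: [1,-7,0,-6,0,1,-8,0,-6,0,1,-8,0,-3,0,1,0,0,0,0]

```text
t: 15.68
ee_pos: [0.5853, 0.2025, 0.0944]
ee_rot: [0.072, 0.948, -0.027, 0.31]
force: [-1.6, 0.2, 0.2]
gripper_width: 0.0001
```

```bash
python3 - <<'E'
from h import *
rep((36,21),(30,19))
s=bot.capture('side');cv2.imwrite('pics/s6.png',cv2.resize(s['img'][190:300,140:260,::-1],None,fx=4.5,fy=4.5,interpolation=3))
E
```

```text
t 15.68 q [ 0.391  0.534  1.945 -1.259  0.332  0.122] p [0.5853 0.2025 0.0944] F [-1.6  0.2  0.2] w 0.000
axes [[-0.798, 0.119, -0.591], [0.152, 0.988, -0.007], [0.583, -0.095, -0.807]]
d,h,y [44.  24.4  0. ]
(36, 21) tool mm [-4.5  0.1  7.4] n 0.14024336591917105
(30, 19) tool mm [-8.1  0.3 12.6] n 0.24208581002790294
```

View pics/s6.png

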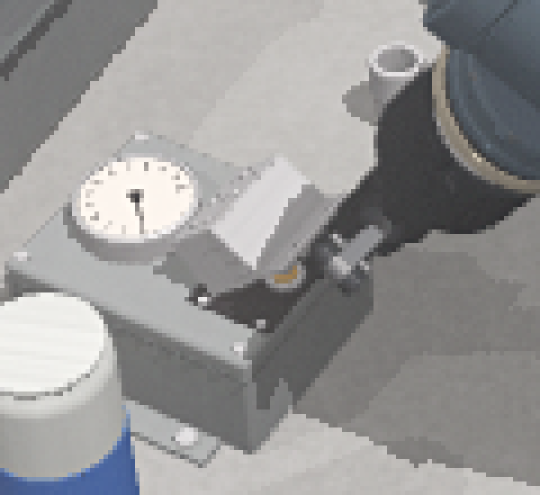

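The guard is up at about 0.65 rad on the finger, with the toggle base visible at (285,275). Now I push inward.

>>> step_arm:
  plan: [1,-2,0,4,0,1,-3,0,4,0,1,-3,0,4,0,1,-3,0,3,0,1,0,0,0,0]

```text
t: 16.35
ee_pos: [0.6025, 0.1997, 0.088]
ee_rot: [0.071, 0.948, -0.027, 0.309]
force: [-1.0, 1.2, -0.9]
gripper_width: 0.0001
```

```bash
python3 - <<'E'
from h import *
rep((24,19),(20,19))
s=bot.capture('side');cv2.imwrite('pics/s7.png',cv2.resize(s['img'][190:300,140:260,::-1],None,fx=4.5,fy=4.5,interpolation=3))
E
```

```text
t 16.35 q [ 0.372  0.563  1.91  -1.243  0.323  0.09 ] p [0.6025 0.1997 0.088 ] F [-1.   1.2 -0.9] w 0.000
axes [[-0.799, 0.119, -0.59], [0.152, 0.988, -0.007], [0.582, -0.095, -0.808]]
d,h,y [26.6 18.  -0.5]
(24, 19) tool mm [-2.7  0.5  0.7] n 0.0451009974104595
(20, 19) tool mm [-5.9  0.6  3.1] n 0.107402349759608
```

View pics/s7.png

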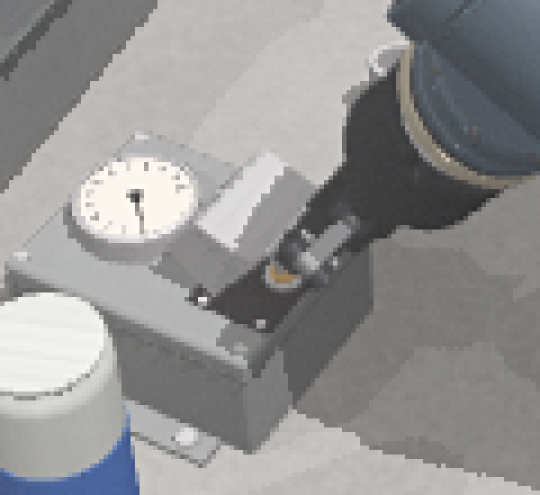

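>>> step_arm:
  plan: [1,-1.6,0,1,0,1,0,0,0,0]

```text
t: 16.65
ee_pos: [0.6032, 0.1995, 0.0878]
ee_rot: [0.071, 0.948, -0.027, 0.308]
force: [-7.9, 1.0, 2.2]
gripper_width: 0.0002
```

>>> step_arm:
  plan: [1,-1.6,0,1,0,1,0,0,0,0]

```text
t: 16.9
ee_pos: [0.6038, 0.1995, 0.0875]
ee_rot: [0.071, 0.948, -0.027, 0.308]
force: [-20.5, 2.2, 8.1]
gripper_width: -0.0001
```

```bash
python3 - <<'E'
from h import *
rep()
w=bot.capture('wrist');cv2.imwrite('pics/w8.png',cv2.resize(w['img'][:,:,::-1][120:300,150:370],None,fx=3.2,fy=3.2,interpolation=3))
E
```

```text
t 16.90 q [ 0.37   0.565  1.906 -1.229  0.322  0.073] p [0.6038 0.1995 0.0875] F [-20.5   2.2   8.1] w -0.000
axes [[-0.801, 0.118, -0.587], [0.151, 0.988, -0.008], [0.58, -0.095, -0.809]]
d,h,y [25.2 17.5 -0.5]
```

View pics/w8.png

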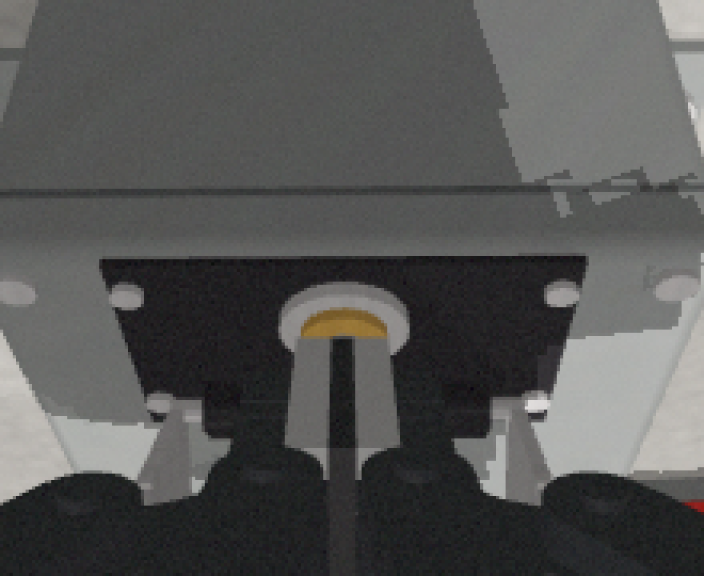

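Force rose stiffly to 20 N within about 1 mm, with the finger where the on-stop should be. So the toggle has gone over and is at its stop. I draw back level.

>>> step_arm:
  plan: [1,3,0,-2,0,1,6,0,-4.5,0,1,8,0,-6,0,1,8,0,-6,0,1,8,0,-6,0]

```text
t: 17.58
ee_pos: [0.5647, 0.2056, 0.0888]
ee_rot: [0.071, 0.948, -0.027, 0.309]
force: [-0.2, 0.4, -0.2]
gripper_width: 0.0004
```

>>> step_arm:
  plan: [1,8,0,-6,0,1,10,0,-7,0,1,20,0,-14,0,1,20,0,-14,0,1,0,0,0,0]

```text
t: 18.2
ee_pos: [0.4939, 0.2166, 0.0876]
ee_rot: [0.071, 0.948, -0.027, 0.309]
force: [1.3, 0.2, 0.4]
gripper_width: -0.0
```

```bash
python3 - <<'E'
from h import *
rep()
w=bot.capture('wrist')['img'][:,:,::-1];s=bot.capture('side')['img'][180:300,130:260,::-1]
s=cv2.resize(s,None,fx=2.9,fy=2.9,interpolation=3);w=cv2.resize(w,(416,312))
m=np.zeros((348,s.shape[1]+416,3),np.uint8);m[:,:s.shape[1]]=s;m[:312,s.shape[1]:]=w
cv2.imwrite('pics/m9.png',m);print(m.shape)
E
```

```text
t 18.20 q [ 0.506  0.463  2.122 -1.477  0.375  0.454] p [0.4939 0.2166 0.0876] F [1.3 0.2 0.4] w -0.000
axes [[-0.799, 0.117, -0.589], [0.15, 0.989, -0.008], [0.582, -0.095, -0.808]]
d,h,y [136.4  17.6   1.7]
(348, 793, 3)
```

View pics/m9.png

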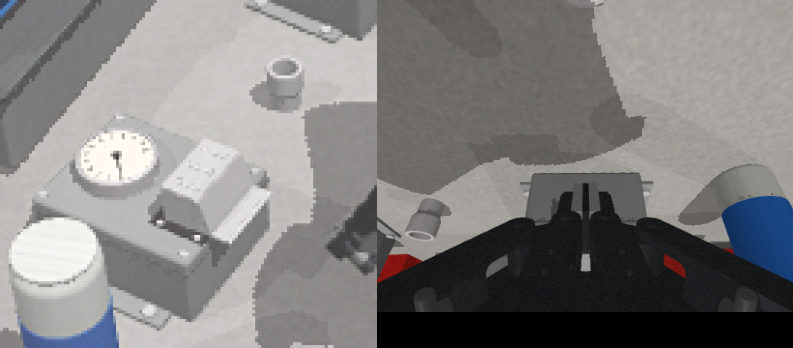

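The guard is down flat in the side view, with the lip level at about (240,215), and the finger is clear. The force direction at the stop (up/back 0.39) fits the face of a toggle leaning towards the hinge (0.31). I hand in.

```bash
python3 -c "
from cell import bot
print(bot.hand_in())"
```

```text
the job is handed in; nothing more can be done
None
```

I threw the pump switch on the box with the gauge (the left one) and handed the job in at about 18 s. `hand_in()` gives no verdict, and with the guard shut I could not see the toggle, so "on" is inferred.

**What I did:**
- **Tilt:** the moves offer no tilt, so I tilted the tool forward to about 0.69 rad (it later settled near 36–37°) by pushing it past full reach, where the arm lets the orientation give way. I then made a half turn about the tool axis to keep j6 off its limit.
- **Lifting:** on the first try I lifted straight up, the lip slipped off the fingertip and the guard fell shut. On the second try I followed the lip's arc. The guard rose to about 0.65 rad by eye and rested on the finger.
- **Throwing:** I pushed the toggle back, then drew the finger out level so the guard dropped.

**Last checks:**
- **Toggle:** the fingertip had gone past upright with almost no force. It then met a stiff stop at about 22 N wrist force, which is closer to the 30 N limit than I meant to go. The direction of that force fits the toggle leaning towards the hinge.
- **Guard:** the last side picture shows it fully shut.
- **Loose things:** the socket and spray can look unmoved in the last pictures. I did not measure them, or the other loose things, again.
- **Other box:** the robot never went to it, and I did not check its guard or toggle again.
- **Robot:** it stood about 80 mm clear of the lip and read only sensor noise.

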